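Hold a bulldog clip gaping over a wire sample board

TASK

In the desk organiser, pull the green sample board straight out along its groove until it stops against the front rail, leaving the other two boards in. Then squeeze the blue bulldog clip open to take it off the rim of the tray, and hold it wide open astride the green board's top edge, about midway along the part that now stands out from under the shelf: square to the board, one jaw well down on each side and neither touching it, so that I can slip the order sheet in. Finish while still holding the clip open there; leave the reel, the tumbler and the pliers where they are.

Things in the scene. Friction and masses are not known exactly. Their poses are not given: they have to be found in the camera images.
- rack: plywood desk organiser, fixed. Origin: centre of its underside; y points from its front to its back, z up. Base 230 (x) by 360 mm (y), 12 mm thick; grooves along y at x = -70, 0, +70 mm hold three upright boards, in any order. Front rail y = -180 to -171 mm, 28 mm high, stops the boards. Shelf over y = -26 to +180 mm, 162 to 174 mm above the table; reels on it at y = 145 mm reach 214 mm
- green_pull (a point): the green board's pull: a green batten on its front upright edge, 14 mm thick (x), 16 mm deep (y), 130 mm tall, flush with the board's top. Point: its middle, 15 mm below its top, 126 mm above the table. Axes: x across the board's thickness, y along it to the organiser's back (pull to -y), z up. Boards with red and gold battens stand beside it, 70 mm apart. Starts 46 mm or more before the shelf
- green_edge (a point): point on the green board's top edge, bound in green (141 mm above the table), 80 mm behind the front face of its batten: with the board out, the middle of the part standing out from under the shelf. Moves with the board; axes as green_pull. Board: plywood 4 mm thick, 250 mm long, 130 mm tall; faces plain for the top 45 mm, then green wire swatches
- board_green (a joint): how far the green board is pulled out along its groove towards the organiser's front (-y): 0 fully in, 0.090 m against the front rail; starts at 0 to 15 mm; sliding friction about 2 N
- board_red (a joint): how far the board with the red batten is pulled out, same meaning
- board_gold (a joint): how far the board with the gold batten is pulled out, same meaning
- clip_grip (a point): blue enamelled steel bulldog clip, 60 mm wide, 70 mm tall, 90 g, upright, jaws biting the tray rim, two 36 mm wide finger tabs spreading up, ending in rolls 6 mm thick, 46 mm apart over all. Point: midway between the rolls, at their axes, 88 mm above the table. Axes: x along the hinge pin and jaws, y the way tabs and jaws spread, z up (fixed to one plate). Pin 30 mm, lips' middle 60 mm below.
- clip_lip_a (a point): middle of the inner face of one jaw lip (the plate that carries clip_grip's axes, +y side). The lip is 60 mm long, 9 mm high, 2 mm thick, and reaches 5 mm below this point
- clip_lip_b (a point): the same on the other plate (-y side); parked, the two points are 3 mm apart, either side of the tray's rim
- clip_jaw (a joint): opening angle between the clip's plates, opened by squeezing the tabs together: 0 parked on the rim, -0.09 shut, 0.60 rad wide open at its stop, where the tabs need about 11 N, the rolls are 26 mm apart over their outsides, and the lips are 20 mm apart and hang 63 mm below the rolls' axes; a spring shuts it when let go
- tray: galvanised steel tray fixed on the table, 220 mm (x) by 170 mm (y), 40 mm tall, walls 3 mm, with wire reels lying inside (to 35 mm above the table). Origin: centre of its underside, z up. The clip sits somewhere along the +y long wall, its lips reaching 17 mm below the rim
- reel_center (a point): centre of a copper wire reel standing loose on the organiser's shelf, before the row of fixed reels, 52 mm across, 48 mm tall
- tumbler: glass tumbler standing on the table, 72 mm across, 95 mm tall; origin at the centre of its underside
- pliers: small pliers with black handles lying on the table between the tray and the organiser, about 150 mm long (x), 36 mm wide, 12 mm thick; origin on the table under about their middle

How it is judged:
By the outcome, as a careful person would: the job done as asked, in the order asked, and still so for the second after the job is handed in, while the arm keeps its last pose, push and grip.
It also fails if it takes over 48 s, if anything falls off the work surface, if the arm or the gripper's body presses on something with over 40 N, if the wrist force passes 120 N, or if a joint passes its speed limit or range.

ROBOT

A 6-joint arm with a two-finger parallel gripper is mounted at the origin on the work surface. World frame = base frame: x ahead of the robot, y to its left, z up, the work surface at z = 0. Lengths are in mm, angles in rad, forces in N, time in s.
With the tool pointing down it reaches from about 400 to 925 mm from the base axis. Payload 12.5 kg.
Tool frame: the origin (TCP) lies at the very end of the fingers, on their centre line; the grasp point (between the pads) lies 19 mm behind it (env.grasp_offset is the distance from the TCP to the grasp point, in mm); z points along the fingers, y is the direction in which the jaws open and shut (so a half turn about z gives the same grasp; the last joint's range is limited). The gripper opens to 95 mm and grips with 3 to 60 N. Pads are 20 mm wide; open, the fingers measure 119 mm over their backs; the gripper's body (75 mm by 180 mm) begins 59 mm behind the grasp point.
Start: joints at [1.137, 0.491, 1.559, -0, 1.092, -0.106], TCP at [201.209, 591.745, 214.661] pointing down, gripper open.
Joint ranges: [-3.1, 3.1], [-0.84, 2.19], [0.05, 2.79], [-1.13, 4.28], [0.06, 2.93], [-2.69, 2.69]. Speed limits (rad/s): [2.22, 2.22, 2.79, 3.14, 3.14, 3.14].

INTERFACE

Orientations are given as [roll, pitch, yaw] about the fixed x, y, z axes, in that order (R = Rz(yaw) Ry(pitch) Rx(roll)).
In Python, from cell import env gives the robot as it stands. The module is installed in compiled form; this text tells all that it offers.
- The arm moves only by the shell command python3 -m pendant 'ROWS'. ROWS is JSON, one flat list of numbers, 5 for each row, row after row: the shift along the tool's x, y, z as a fraction of full scale, then the turn about the tool's z as a fraction of full scale, then the gripper's target within -1 to 1 (shut at 1, half-way at 0, fully open at -1). In form: [x, y, z, turn, grip, x, y, z, turn, grip, ...]. A call has 1 to 10 rows; each row shifts and turns the commanded pose from where the row before left it, along the tool's axes as they then stand; what a row does not reach is not made up. Full scale, the value 1, is 0.4 m for a shift and 180 degrees for a turn. A row lasts 1/8 s, in which the tool goes at most 62.5 mm and 10.7 degrees, less where a joint would pass 70% of its speed; a pose out of reach is approached as far as the arm can. A call with a number of a shift or a turn outside -1 to 1 is refused whole. A call with a gripper value outside its range is refused whole. The fingers move at their own pace and stop on an object; the grip force is fixed at half the most. Time passes only in rows, so rows that do not move let the fingers close. It gives the time, the measured TCP pose, the force and the opening at its end, in the units of the state.
- env.state(): the state, without advancing time (a new reading comes with each control period).
- env.read_camera(name): name is "scene" or "side" or "wrist"; returns the picture (420x560x3 uint8, red, green, blue); there is no depth.
- env.camera_model(name): a dict with "fx", "fy", "cx", "cy" (pixels), "k1" (the pictures are not rectified: a ray, as slopes to the right and down, at radius r is drawn at 1 + k1 r^2 times it, then the intrinsics apply), "view" (4x4, takes a point from world to camera coordinates); the wrist camera has in their place "tool_from_camera" (4x4, takes a point from camera to tool coordinates, whose origin is the TCP and whose axes are the flange's). Camera axes: x right, y down, z forward; pixel columns grow to the right and rows downward; lengths in mm; the calibration is good to about 2 mm. A picture is of the moment at which its call begins: read the wrist's pose just before it. camera_model takes no time and is no camera call.
- env.job_done(): hands the job in, once; it reports no verdict.
Trained networks look in the newest picture that a camera, given by its name, has taken for a name from the list of things; names that differ only in an ending like _2 or _b are one class to them, and where a whole thing is asked for, a point or a joint stands for the part that bears it (a point fixed in the world has none). Each returns a list of dicts, best first, with "confidence" (0 to 1); they miss things now and then, are a little off and sometimes report something else, mostly with a low value. They report only what shows in the picture. A call takes as long as a camera call.
- env.masks_of(thing, camera): "region" (420x560 bool, what is visible of it).
- env.landmark_of(thing, camera): "xyz" ([x, y, z] in mm, in world coordinates, good to about 4 mm: a listed point, or the origin of a listed thing).
The state is a dict: "t": time; "joints": joint angles; "qvel": joint speeds; "tau": joint torques, N m; "eef_pos": TCP position; "tcp_rot": TCP orientation; "ft_force": force on the tool from outside, world axes, zero at the start; "moment": the same for the moment, N m; "opening": opening from 0.0 (shut) to 1.0 (fully open).
Only numpy, scipy, OpenCV 4.12 (cv2) and the standard library are available. Lean on these libraries where they do the work, as an engineer would, in place of code of your own. Each camera call takes 0.05 s, during which the arm holds its last target.

## Working session

There is one attempt and no reset: what is moved stays moved. The work goes in short steps, Python scripts to look and compute and a shell command to move; the robot and the scene stay as the last step left them, time stands still between calls to the robot, and variables do not carry over. Pictures are saved under pics/ and viewed, and the job is handed in when it is done.

```bash
mkdir -p pics; cat > h.py <<'E'
import numpy as np, cv2
from cell import env
def snap(c,n):
    im=env.read_camera(c); cv2.imwrite(f"pics/{n}.png",cv2.cvtColor(im,cv2.COLOR_RGB2BGR)); return im
def lm(t,c,k=2):
    try:
        for d in env.landmark_of(t,c)[:k]: print(c,t,np.round(d["xyz"],1),round(d["confidence"],2))
    except Exception as e: print(c,t,e)
def proj(c,P):
    m=env.camera_model(c); V=np.array(m["view"]); p=V[:3,:3]@np.array(P,float)+V[:3,3]
    s=p[:2]/p[2]; s=s*(1+m["k1"]*(s@s)); return np.array([m["fx"]*s[0]+m["cx"],m["fy"]*s[1]+m["cy"]])
E
python3 - <<'E'
from h import *
snap("scene","s0"); snap("side","d0"); snap("wrist","w0")
print(env.state())
for c in("scene","side"):
    for t in ["rack","green_pull","green_edge","clip_grip","clip_lip_a","tray","reel_center","tumbler","pliers"]: lm(t,c)
print(env.state()["t"])
E
```

```text
{'t': 0.15, 'joints': array([ 1.13740206e+00,  4.91414208e-01,  1.55932117e+00, -1.98453423e-05,
        1.09166847e+00, -1.05565505e-01]), 'qvel': array([ 0.00101004, -0.00255292, -0.00238344,  0.00034186, -0.00121659,
       -0.00120819]), 'tau': array([ 1.58641280e-03, -6.12897491e+01, -2.58278722e+01,  6.92776591e-02,
        4.73560591e-02, -4.89409047e-05]), 'eef_pos': array([201.13144095, 591.56800766, 214.19622541]), 'tcp_rot': array([-3.14078412e+00, -6.79701808e-05,  2.81377302e+00]), 'ft_force': array([-0.13007058, -0.5271046 ,  0.47622215]), 'moment': array([-0.01312248, -0.06756071, -0.01264428]), 'opening': 0.9971161254612686}
scene rack [593.1 198.7  -3.7] 0.9
scene green_pull [660.9 115.1 126.3] 0.64
scene green_edge [660.5 195.  146. ] 0.76
scene green_edge [663.7 119.4 121.4] 0.65
scene clip_grip [ 527.1 -201.1   90.1] 0.84
scene clip_lip_a [ 528.3 -198.7   31.3] 0.77
scene clip_lip_a [ 530.1 -203.6   22.6] 0.57
scene tray [ 497.7 -283.6    1.7] 0.84
scene reel_center [560.8 251.8 200.1] 0.84
scene tumbler [728.9 -55.7  -1.9] 0.69
scene tumbler [515.4 -54.    0. ] 0.22
scene pliers [512.  -57.9  -2.4] 0.59
scene pliers [659.5 194.5 145.1] 0.42
side green_pull [664.5 119.5 128.9] 0.45
side clip_grip [ 528.  -198.7   90.6] 0.83
side clip_lip_a [ 533.9 -201.4   26.4] 0.64
side clip_lip_a [512.2 -54.4   1.5] 0.57
side tray [ 501.6 -280.5    1.3] 0.57
side reel_center [561.5 251.4 195.5] 0.61
side tumbler [725.3 -48.5  -4.8] 0.73
side pliers [510.1 -55.1   3.9] 0.74
1.05
```

View pics/s0.png

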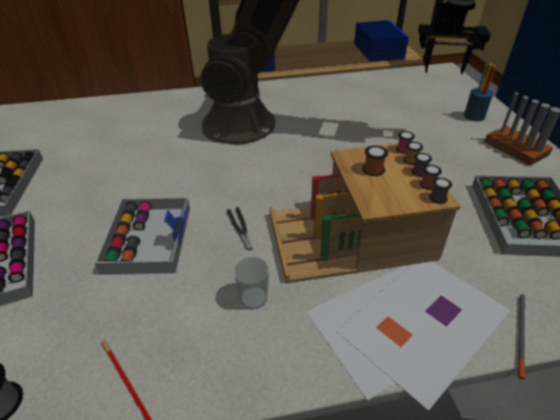

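View pics/d0.png

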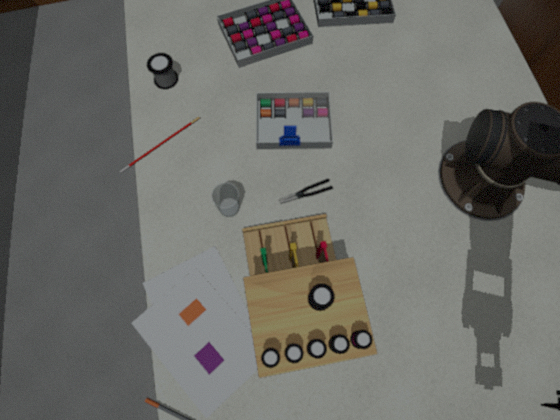

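View pics/w0.png

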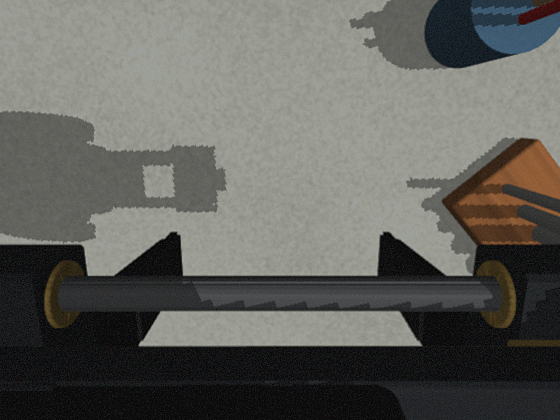

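The pictures show the organiser right of centre in the scene view: green batten near (326,237), clip near (177,222), pliers (240,228), tumbler (252,282). The organiser looks slightly turned, so I'll measure its yaw from the corners.

```bash
python3 - <<'E'
import cv2
a=cv2.imread("pics/s0.png")[130:300,250:480]; cv2.imwrite("pics/s0z.png",cv2.resize(cv2.convertScaleAbs(a,alpha=1.6),(782,578),interpolation=cv2.INTER_CUBIC))
a=cv2.imread("pics/d0.png")[195:385,225:400]; cv2.imwrite("pics/d0z.png",cv2.resize(cv2.convertScaleAbs(a,alpha=1.6),None,fx=3,fy=3,interpolation=cv2.INTER_CUBIC))
a=cv2.imread("pics/d0.png")[80:160,240:350]; cv2.imwrite("pics/d0c.png",cv2.resize(cv2.convertScaleAbs(a,alpha=1.6),None,fx=6,fy=6,interpolation=cv2.INTER_CUBIC))
E
```

```text
(no output)
```

View pics/s0z.png

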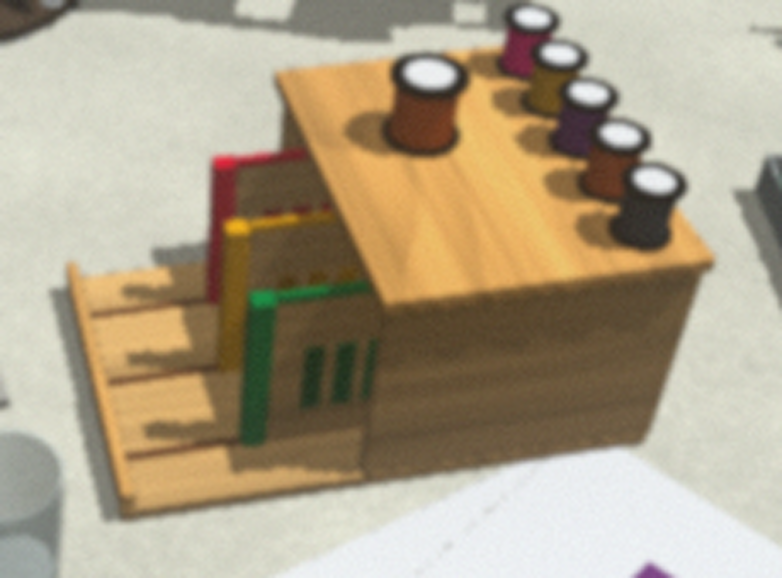

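View pics/d0z.png

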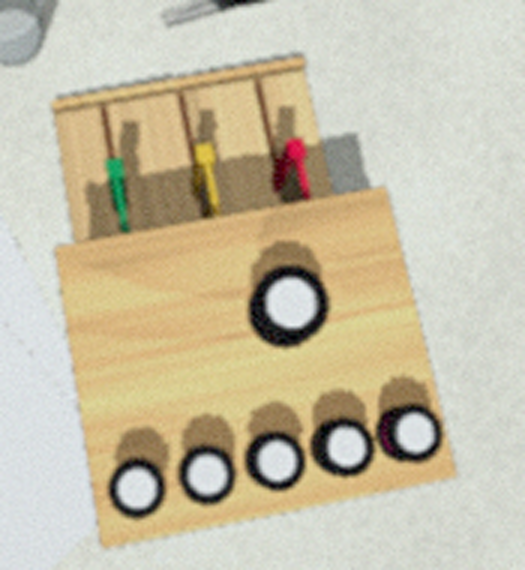

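View pics/d0c.png

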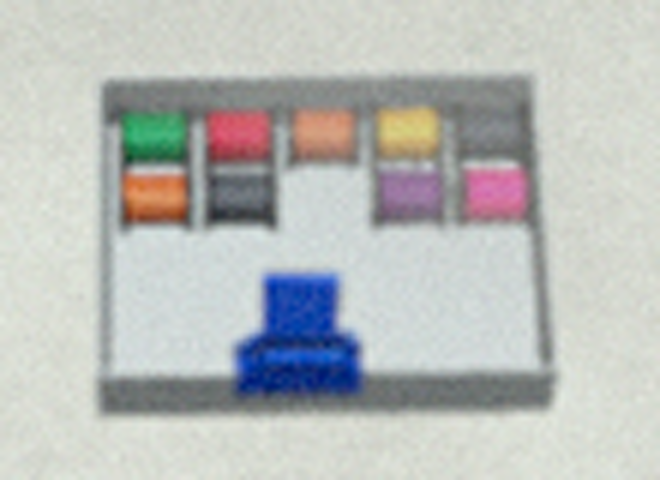

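```bash
python3 - <<'E'
from h import *
from scipy.optimize import least_squares
def fit(obs,x0):
    def f(p,full=False):
        c,s=np.cos(p[2]),np.sin(p[2]); r=[]
        for cam,L,uv in obs:
            P=[p[0]+c*L[0]-s*L[1],p[1]+s*L[0]+c*L[1],L[2]]
            r.append(proj(cam,P)-uv)
        return np.array(r).ravel()
    s=least_squares(f,x0,x_scale=[1,1,.01],loss="soft_l1"); print(s.x,np.degrees(s.x[2])); print(np.round(s.fun.reshape(-1,2),1)); return s.x
A,B="side","scene"
rk=fit([(A,(115,-26,174),(244,277)),(A,(-115,-26,174),(353.7,257.7)),(A,(-115,180,174),(376.7,352.7)),(A,(115,180,174),(259.3,377.3)),(A,(115,-180,28),(242.7,228.7)),(A,(-115,-180,28),(326,213.7)),
(B,(-115,-26,174),(331.8,151.8)),(B,(115,-26,174),(364.1,219.1)),(B,(115,180,174),(459.4,207.6)),(B,(-115,-180,28),(270.6,207.4)),(B,(115,-180,0),(286.5,281.5))],[593,199,0])
fit([(A,(110,-85,40),(257.3,93.7)),(A,(-110,-85,40),(328.5,93)),(A,(110,85,40),(256.7,142.7)),(A,(-110,85,40),(332.2,142.2))],[500,-282,0])
for _ in range(3):
    for c in("scene","side"):
        env.read_camera(c)
        for t in ["green_pull","clip_grip","clip_lip_a"]: lm(t,c,1)
print(env.state()["t"])
E
```

```text
[ 5.93259251e+02  2.03780524e+02 -1.87193137e-02] -1.0725376692270063
[[ 1.3 -0.4]
 [-4.2  0.2]
 [-3.9  3.1]
 [ 1.8  0.6]
 [-2.  -0.4]
 [-0.   0.1]
 [ 0.2 -0. ]
 [-1.8 -3.2]
 [ 0.7 -4.4]
 [-0.9 -1.1]
 [-0.5  2. ]]
[ 4.98878221e+02 -2.76632415e+02 -1.82222617e-01] -10.440586891378295
[[-1.3 -0.8]
 [ 1.2 -0.6]
 [-1.1  0.6]
 [ 1.2  0.4]]
scene green_pull [661.7 118.7 123. ] 0.82
scene clip_grip [ 531.6 -199.9   90.4] 0.63
scene clip_lip_a [ 529.2 -200.6   28.4] 0.56
side green_pull [661.  124.2 125.7] 0.66
side clip_grip [ 528.3 -202.1   89.3] 0.78
side clip_lip_a [ 534.9 -201.3   24.5] 0.56
scene green_pull [661.2 119.7 127.6] 0.93
scene clip_grip [ 531.3 -201.1   89.6] 0.87
scene clip_lip_a [ 525.8 -202.3   25.6] 0.54
side green_pull [662.7 124.6 127.8] 0.43
side clip_grip [ 531.2 -199.    92.3] 0.66
side clip_lip_a [ 529.2 -204.1   22.8] 0.69
scene green_pull [663.1 115.6 125.3] 0.78
scene clip_grip [ 526.5 -199.1   89.3] 0.7
scene clip_lip_a [ 528.  -200.9   28.3] 0.67
side green_pull [662.3 124.3 125.9] 0.56
side clip_grip [ 529.3 -201.3   91.8] 0.77
side clip_lip_a [ 530.7 -201.6   21.6] 0.76
2.25
```

```bash
python3 - <<'E'
from h import *
from scipy.optimize import least_squares
A,B="side","scene"
obs=[(A,(1,-26,174),(244,277)),(A,(-1,-26,174),(353.7,257.7)),(A,(-1,180,174),(376.7,352.7)),(A,(1,180,174),(259.3,377.3)),(A,(115,-180,28),(242.7,228.7)),(A,(-115,-180,28),(326,213.7)),
(B,(-1,-26,174),(331.8,151.8)),(B,(1,-26,174),(364.1,219.1)),(B,(1,180,174),(459.4,207.6)),(B,(-115,-180,28),(270.6,207.4)),(B,(115,-180,0),(286.5,281.5))]
def f(p):
    c,s=np.cos(p[2]),np.sin(p[2]); r=[]
    for cam,L,uv in obs:
        x=L[0]*p[3] if abs(L[0])==1 else L[0]
        r.append(proj(cam,[p[0]+c*x-s*L[1],p[1]+s*x+c*L[1],L[2]])-uv)
    return np.array(r).ravel()
s=least_squares(f,[593,199,0,115],x_scale=[1,1,.01,1],loss="soft_l1"); print(s.x,np.degrees(s.x[2])); print(np.round(s.fun.reshape(-1,2),1))
# tray in scene
c,sn=np.cos(-.182),np.sin(-.182)
for L in [(110,-85),(-110,-85),(110,85),(-110,85)]:
    print(L,proj(B,[498.9+c*L[0]-sn*L[1],-276.6+sn*L[0]+c*L[1],40]).round(1))
a=cv2.imread("pics/s0.png")[180:290,80:280]; cv2.imwrite("pics/s0t.png",cv2.resize(cv2.convertScaleAbs(a,alpha=1.6),None,fx=4,fy=4,interpolation=cv2.INTER_CUBIC))
E
```

```text
[ 5.91284039e+02  2.04003800e+02 -1.81282548e-02  1.21276893e+02] -1.0386724915734589
[[-0.7  0.1]
 [-0.6 -0.4]
 [ 0.1  2.3]
 [-0.3  1.1]
 [-1.3 -0.4]
 [ 0.7  0. ]
 [-0.6 -1.9]
 [-1.  -1.8]
 [ 1.8 -3.1]
 [-0.9 -1.5]
 [-0.5  1.3]]
(110, -85) [ 95.8 261.4]
(-110, -85) [122.8 197.2]
(110, 85) [173.8 260. ]
(-110, 85) [189.  196.1]
```

View pics/s0t.png

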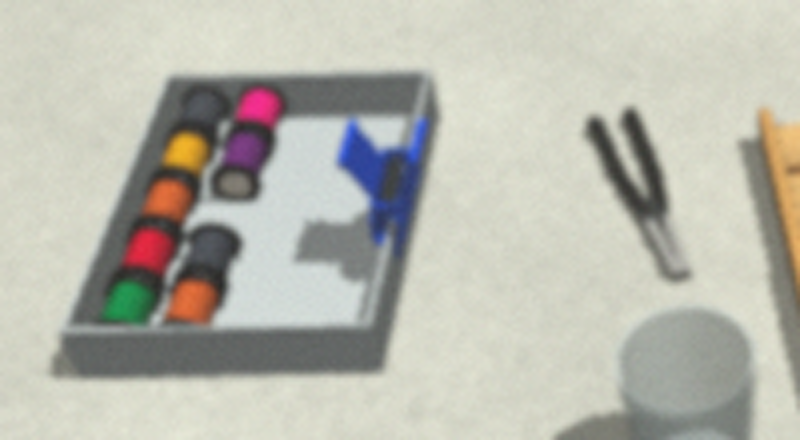

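```bash
cat >> h.py <<'E'
from scipy.spatial.transform import Rotation as Ro
def go(target,yaw=None):
    s=env.state(); R=Ro.from_euler("xyz",s["tcp_rot"]).as_matrix()
    d=R.T@(np.array(target)-s["eef_pos"]); print("t",round(s["t"],2),"pos",s["eef_pos"].round(1),"rot",s["tcp_rot"].round(4),"shift mm",d.round(1),"frac",(d/400).round(4))
    if yaw is not None:
        e=(s["tcp_rot"][2]-yaw+np.pi)%(2*np.pi)-np.pi; print("turn frac",round(e/np.pi,4),"deg",round(np.degrees(e),2))
    print("F",s["ft_force"].round(1),"open",round(s["opening"],3),"q",s["joints"].round(2))
E
python3 -m pendant '[0,0,-0.032,0.0573,-1, 0,0,-0.032,0.0573,-1, 0,0,-0.032,0.0573,-1, 0,0,-0.032,0.0573,-1, 0,0,-0.032,0.0573,-1, 0,0,-0.032,0.0573,-1, 0,0,-0.032,0.0573,-1, 0,0,0,0,-1]'; python3 -c "
from h import *
go([661.8,118,250],1.553)"
```

```text
t: 3.25
eef_pos: [201.3, 592.0, 305.0]
tcp_rot: [3.141, -0.002, 1.555]
ft_force: [0.5, -0.4, -0.6]
opening: 0.998
t 3.25 pos [201.3 592.  305. ] rot [ 3.1409e+00 -1.6000e-03  1.5549e+00] shift mm [-466.7  467.9   54.6] frac [-1.1668  1.1698  0.1365]
turn frac 0.0006 deg 0.11
F [ 0.5 -0.4 -0.6] open 0.998 q [1.14 0.42 1.43 0.   1.29 1.15]
```

```bash
python3 -m pendant '[-0.1,0.1,0,0,0, -0.1,0.1,0,0,0, -0.1,0.1,0,0,0, -0.1,0.1,0,0,0, -0.1,0.1,0,0,0, -0.1,0.1,0,0,0, -0.1,0.1,0,0,0, -0.1,0.1,0,0,0, -0.1,0.1,0,0,0, -0.1,0.1,0,0,0]';  python3 -m pendant '[-0.055,0.055,0,0,0, -0.055,0.055,0.02,0,0, -0.055,0.055,0.05,0,0, 0,0,0.05,0,0, 0,0,0,0,0]'; python3 - <<'E'
from h import *
go([661.8,118,107],1.553)
snap("wrist","w1")
for t in ["green_pull","green_edge"]: lm(t,"wrist",1)
for c in("scene","side"):
    snap(c,c+"1"); lm("green_pull",c,1)
E
```

```text
t: 4.5
eef_pos: [595.3, 183.4, 303.6]
tcp_rot: [-3.141, -0.0, 1.559]
ft_force: [1.6, -0.1, 0.1]
opening: 0.499
t: 5.12
eef_pos: [658.6, 117.5, 254.1]
tcp_rot: [-3.138, 0.0, 1.557]
ft_force: [-0.1, -0.2, 0.3]
opening: 0.497
t 5.12 pos [658.6 117.5 254.1] rot [-3.1378e+00  2.0000e-04  1.5568e+00] shift mm [  0.6   3.8 147.1] frac [0.0015 0.0094 0.3676]
turn frac 0.0012 deg 0.22
F [-0.1 -0.2  0.3] open 0.497 q [0.08 0.52 1.39 0.   1.23 0.09]
wrist green_pull [661.8 115.9 124.2] 0.8
scene green_pull [659.1 119.4 125.4] 0.68
side green_pull [661.8 123.5 123.5] 0.64
```

View pics/w1.png

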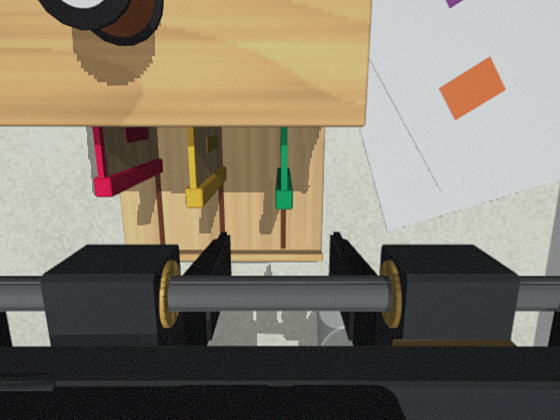

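```bash
cat >> h.py <<'E'
def wray(uv,z,s=None):
    s=s or env.state(); m=env.camera_model("wrist"); d=np.array([(uv[0]-m["cx"])/m["fx"],(uv[1]-m["cy"])/m["fy"]]); u=d.copy()
    for _ in range(20): u=d/(1+m["k1"]*(u@u))
    T=np.array(m["tool_from_camera"]); R=Ro.from_euler("xyz",s["tcp_rot"]).as_matrix()
    o=R@T[:3,3]+s["eef_pos"]; v=R@T[:3,:3]@np.array([u[0],u[1],1]); return o+v*(z-o[2])/v[2]
E
python3 - <<'E'
from h import *
for uv in [(276,168),(292,168),(276,187),(293,187),(284,128)]: print(uv,wray(uv,141).round(1))
print(wray((125,260),28).round(1),wray((322,260),28).round(1),wray((0,125),174).round(1),wray((365,125),174).round(1))
a=cv2.imread("pics/w1.png")[110:280,60:400]; cv2.imwrite("pics/w1z.png",cv2.resize(a,None,fx=2.3,fy=2.3))
E
```

```text
(276, 168) [656.  144.2 141. ]
(292, 168) [668.3 144.  141. ]
(276, 187) [655.8 129.4 141. ]
(293, 187) [668.9 129.2 141. ]
(284, 128) [662.6 174.1 141. ]
[481.6  26.5  28. ] [705.   22.5  28. ] [475.7 180.3 174. ] [715.6 176.3 174. ]
```

View pics/w1z.png

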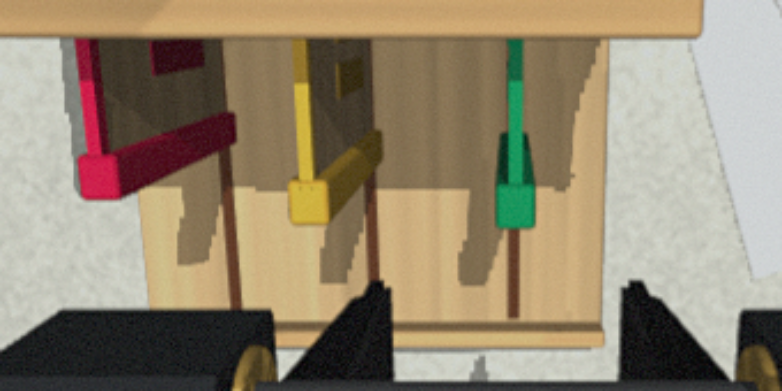

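```bash
python3 - <<'E'
from h import *
for uv in [(276,190.4),(292,190.4),(276,209),(292.5,209)]: print(uv,wray(uv,141).round(1))
go([662,119,107],1.553)
E
```

```text
(276, 190.4) [655.7 126.7 141. ]
(292, 190.4) [668.1 126.5 141. ]
(276, 209) [655.4 111.8 141. ]
(292.5, 209) [668.4 111.6 141. ]
t 5.47 pos [659.2 118.1 257. ] rot [ 3.1404e+00 -2.0000e-04  1.5547e+00] shift mm [  0.9   2.6 150.1] frac [0.0022 0.0065 0.3751]
turn frac 0.0005 deg 0.1
F [-0.4 -0.1  0. ] open 0.498 q [0.08 0.52 1.39 0.   1.23 0.09]
```

```bash
python3 -m pendant '[0.002,0.0065,0.1,0,0, 0,0,0.1,0,0, 0,0,0.1,0,0, 0,0,0.05,0,0, 0,0,0.025,0,0, 0,0,0,0,0, 0,0,0,0,1, 0,0,0,0,1, 0,0,0,0,1, 0,0,0,0,1]'; python3 - <<'E'
from h import *
go([660.5,38.5,107],1.553)
E
```

```text
t: 6.72
eef_pos: [661.2, 118.6, 106.4]
tcp_rot: [-3.14, -0.0, 1.554]
ft_force: [-2.5, -0.5, 10.9]
opening: 0.141
t 6.72 pos [661.2 118.6 106.4] rot [-3.1401 -0.      1.5538] shift mm [-80.1   0.7  -0.6] frac [-0.2003  0.0018 -0.0014]
turn frac 0.0002 deg 0.04
F [-2.5 -0.5 10.9] open 0.141 q [0.08 0.67 1.54 0.   0.94 0.1 ]
```

```bash
python3 -m pendant '[-0.01,0,0,0,1, -0.02,0,0,0,1, -0.025,0,0,0,1, -0.025,0,0,0,1, -0.025,0,0,0,1, -0.025,0,0,0,1, -0.025,0,0,0,1, -0.01,0,0,0,1, -0.005,0,0,0,1, 0,0,0,0,1]'; python3 -m pendant '[-0.0075,0,0,0,1, -0.0075,0,0,0,1, -0.005,0,0,0,1]'; python3 - <<'E'
from h import *
go([660.5,38.5,107],1.553)
E
```

```text
t: 7.98
eef_pos: [660.2, 50.3, 106.5]
tcp_rot: [-3.141, 0.0, 1.554]
ft_force: [-5.2, -0.7, 4.8]
opening: 0.144
t: 8.35
eef_pos: [660.1, 42.7, 106.5]
tcp_rot: [-3.141, -0.0, 1.554]
ft_force: [-4.5, 2.0, 4.5]
opening: 0.144
t 8.35 pos [660.1  42.7 106.5] rot [-3.1408e+00 -3.0000e-04  1.5538e+00] shift mm [-4.1  0.5 -0.5] frac [-0.0104  0.0012 -0.0012]
turn frac 0.0003 deg 0.05
F [-4.5  2.   4.5] open 0.144 q [-0.04  0.66  1.57  0.    0.92 -0.02]
```

```bash
python3 -m pendant '[-0.004,0,0,0,1, -0.004,0,0,0,1]';python3 -m pendant '[-0.004,0,0,0,1, -0.004,0,0,0,1, 0,0,0,0,1]'; python3 -m pendant '[-0.004,0,0,0,1, 0,0,0,0,1]'
```

```text
t: 8.6
eef_pos: [660.0, 39.5, 106.5]
tcp_rot: [-3.141, -0.0, 1.554]
ft_force: [-4.6, 2.7, 5.9]
opening: 0.145
t: 8.98
eef_pos: [660.0, 39.0, 106.5]
tcp_rot: [-3.141, -0.004, 1.554]
ft_force: [-3.9, 18.3, 4.4]
opening: 0.149
t: 9.22
eef_pos: [660.0, 38.5, 106.4]
tcp_rot: [-3.141, -0.005, 1.554]
ft_force: [-2.2, 24.7, 3.8]
opening: 0.148
```

```bash
python3 -m pendant '[0.003,0,0,0,1, 0,0,0,0,0, 0,0,0,0,0, 0,0,0,0,0]'; python3 - <<'E'
from h import *
snap("scene","s2"); lm("green_pull","scene"); lm("green_edge","scene"); 
env.read_camera("side"); lm("green_pull","side"); lm("green_edge","side")
go([529,-199,180],-0.182)
E
```

```text
t: 9.72
eef_pos: [660.5, 35.4, 106.2]
tcp_rot: [3.141, 0.0, 1.553]
ft_force: [-0.5, -0.2, -0.4]
opening: 0.407
scene green_edge [657.2 112.8 144.7] 0.85
side green_pull [663.4  42.2 128. ] 0.56
side green_edge [657.1 113.5 142. ] 0.75
t 10.03 pos [660.4  35.7 106.2] rot [ 3.1415e+00 -1.0000e-04  1.5535e+00] shift mm [-236.9 -127.3  -73.8] frac [-0.5923 -0.3183 -0.1845]
turn frac 0.5524 deg 99.44
F [ 0.5 -0.9  0. ] open 0.497 q [-0.05  0.66  1.57  0.    0.92 -0.03]
```

View pics/s2.png

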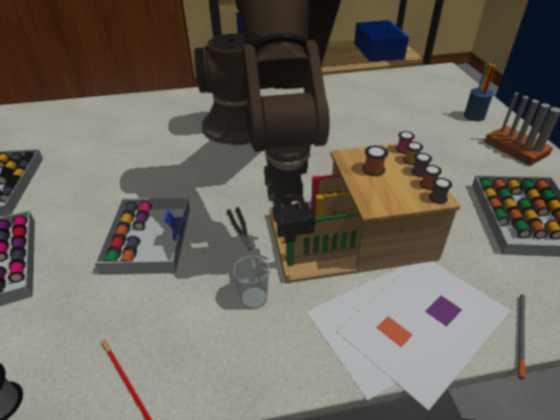

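```bash
python3 -m pendant '[0,0,-0.04,0,0, 0,0,-0.1,0,0, 0,0,-0.1,0.055,0, 0,0,0,0.0552,0, 0,0,0,0.0552,-0.5, 0,0,0,0.0552,-0.5, 0,0,0,0.0552,-0.5, 0,0,0,0.0552,-0.5, 0,0,0,0.0552,-0.5, 0,0,0,0.0552,-0.5]'; python3 -m pendant '[0,0,0,0.0552,-0.5, 0,0,0,0.0552,-0.5, 0,0,0,0,-0.5]'; python3 - <<'E'
from h import *
go([529,-199,200],-0.182)
E
```

```text
t: 11.28
eef_pos: [660.5, 35.8, 203.5]
tcp_rot: [3.141, -0.001, 0.161]
ft_force: [-0.1, -0.6, 0.6]
opening: 0.752
t: 11.65
eef_pos: [660.5, 35.8, 203.3]
tcp_rot: [-3.141, -0.001, -0.179]
ft_force: [0.4, -0.0, 0.4]
opening: 0.752
t 11.65 pos [660.5  35.8 203.3] rot [-3.1414e+00 -1.0000e-03 -1.7860e-01] shift mm [-87.7 254.5   3.1] frac [-0.2192  0.6362  0.0079]
turn frac 0.0011 deg 0.19
F [ 0.4 -0.   0.4] open 0.752 q [-0.05  0.55  1.48  0.    1.11  1.7 ]
```

```bash
python3 -m pendant '[-0.036,0.106,0,0,-0.5, -0.036,0.106,0,0,-0.5, -0.036,0.106,0,0,-0.5, -0.036,0.106,0,0,-0.5, -0.036,0.106,0,0,-0.5, -0.036,0.106,0,0,-0.5, 0,0,0,0,-0.5, 0,0,0,0,-0.5]'; python3 - <<'E'
from h import *
go([529,-199,69],-0.182)
snap("wrist","w3")
for t in ["clip_grip","clip_lip_a"]: lm(t,"wrist")
E
```

```text
t: 12.65
eef_pos: [530.1, -198.9, 202.7]
tcp_rot: [-3.142, -0.001, -0.178]
ft_force: [0.8, 0.5, -0.1]
opening: 0.751
t 12.65 pos [ 530.1 -198.9  202.7] rot [-3.1415e+00 -7.0000e-04 -1.7780e-01] shift mm [ -1.1   0.3 133.7] frac [-0.0028  0.0007  0.3342]
turn frac 0.0013 deg 0.24
F [ 0.8  0.5 -0.1] open 0.751 q [-0.48  0.42  1.72  0.    1.    1.27]
wrist clip_lip_a [ 531.3 -199.2   28.8] 0.94
wrist clip_lip_a [ 533.  -196.3   26.6] 0.56
```

View pics/w3.png

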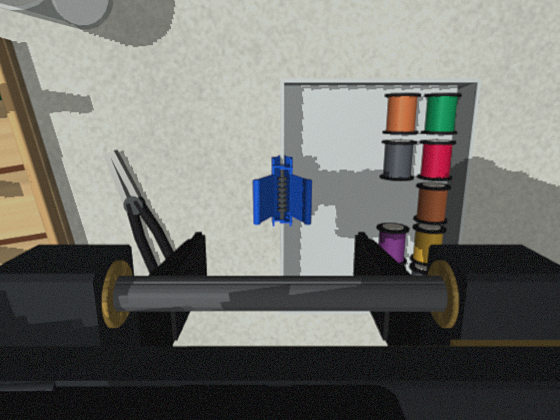

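```bash
python3 - <<'E'
from h import *
c=[]
for uv in [(253,180),(253,226),(312,178),(312,223)]: 
    p=wray(uv,89); c.append(p); print(uv,p.round(1))
c=np.mean(c,0); print(c.round(1)); go([c[0],c[1],69],-0.182)
a=cv2.imread("pics/w3.png")[130:260,200:380]; cv2.imwrite("pics/w3z.png",cv2.resize(a,None,fx=4,fy=4))
E
```

```text
(253, 180) [ 549.8 -180.8   89. ]
(253, 226) [ 513.8 -173.7   89. ]
(312, 178) [ 543.3 -225.5   89. ]
(312, 223) [ 508.  -219.8   89. ]
[ 528.7 -200.    89. ]
t 12.8 pos [ 530.3 -198.2  202.3] rot [-3.1414e+00 -2.0000e-04 -1.7750e-01] shift mm [ -1.3   2.1 133.3] frac [-0.0032  0.0051  0.3333]
turn frac 0.0014 deg 0.26
F [ 0.6 -0.  -0.1] open 0.752 q [-0.47  0.42  1.72  0.    1.    1.27]
```

View pics/w3z.png

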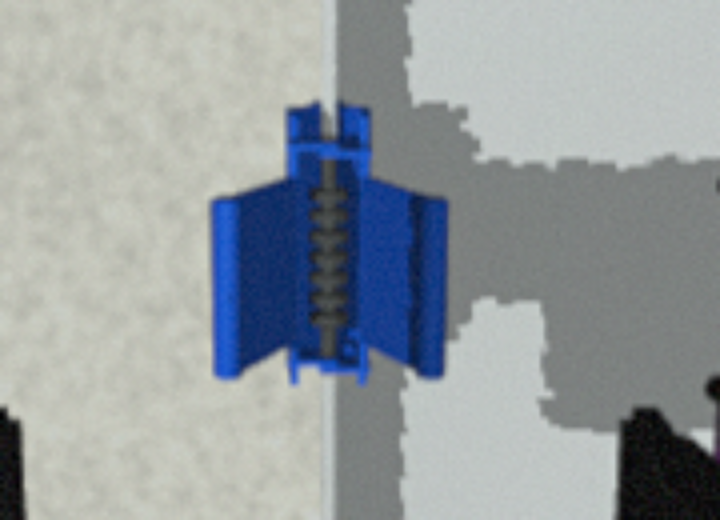

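```bash
python3 -m pendant '[-0.003,0.005,0.05,0.001,-0.5, 0,0,0.1,0,-0.5, 0,0,0.1,0,-0.5, 0,0,0.05,0,-0.5, 0,0,0.033,0,-0.5, 0,0,0,0,-0.5]'; python3 - <<'E'
from h import *
go([528.7,-200,69],-0.182)
snap("wrist","w4")
E
```

```text
t: 13.55
eef_pos: [528.4, -200.3, 68.6]
tcp_rot: [-3.141, 0.001, -0.182]
ft_force: [-0.1, -0.1, -0.6]
opening: 0.75
t 13.55 pos [ 528.4 -200.3   68.6] rot [-3.1412e+00  1.0000e-03 -1.8200e-01] shift mm [ 0.2 -0.3 -0.4] frac [ 0.0006 -0.0008 -0.0011]
turn frac 0.0 deg 0.0
F [-0.1 -0.1 -0.6] open 0.75 q [-0.48  0.6   1.84  0.    0.7   1.27]
```

View pics/w4.png

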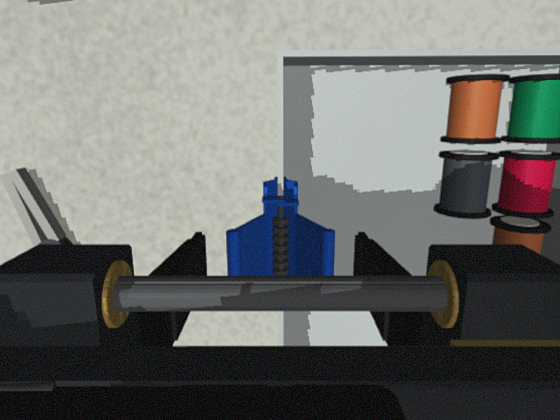

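```bash
python3 -m pendant '[0,0,0,0,1, 0,0,0,0,1, 0,0,0,0,1, 0,0,0,0,1, 0,0,0,0,1, 0,0,0,0,1]'; python3 - <<'E'
from h import *
go([528.7,-200,69],-0.182)
snap("wrist","w5")
E
```

```text
t: 14.35
eef_pos: [528.3, -200.7, 69.0]
tcp_rot: [-3.141, 0.0, -0.183]
ft_force: [-0.3, 0.4, -0.5]
opening: 0.267
t 14.35 pos [ 528.3 -200.7   69. ] rot [-3.1415e+00  1.0000e-04 -1.8290e-01] shift mm [ 0.2 -0.8 -0. ] frac [ 0.0006 -0.002  -0.0001]
turn frac -0.0003 deg -0.05
F [-0.3  0.4 -0.5] open 0.267 q [-0.48  0.6   1.84  0.    0.7   1.27]
```

View pics/w5.png

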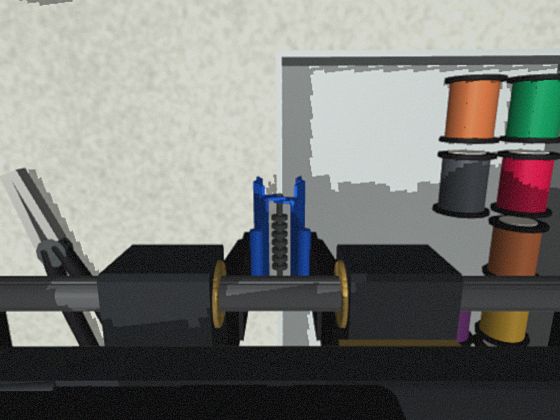

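```bash
python3 -m pendant '[0,0,-0.01,0,1, 0,0,-0.02,0,1, 0,0,-0.03,0,1, 0,0,-0.04,0,1, 0,0,-0.06,0,1, 0,0,-0.06,0,1, 0,0,-0.06,0,1, 0,0,-0.06,0,1, 0,0,-0.06,0,1, 0,0,0,0,1]'; python3 - <<'E'
from h import *
go([660,-100,230],1.553)
snap("wrist","w6"); snap("scene","s6"); snap("side","d6")
E
```

```text
t: 15.65
eef_pos: [528.8, -201.0, 231.3]
tcp_rot: [3.141, -0.004, -0.183]
ft_force: [0.6, -0.2, -1.5]
opening: 0.267
t 15.65 pos [ 528.8 -201.   231.3] rot [ 3.1405 -0.0039 -0.1829] shift mm [ 110.6 -123.2    1.6] frac [ 0.2766 -0.308   0.0039]
turn frac -0.5526 deg -99.46
F [ 0.6 -0.2 -1.5] open 0.267 q [-0.48  0.39  1.69  0.    1.06  1.27]
```

View pics/w6.png

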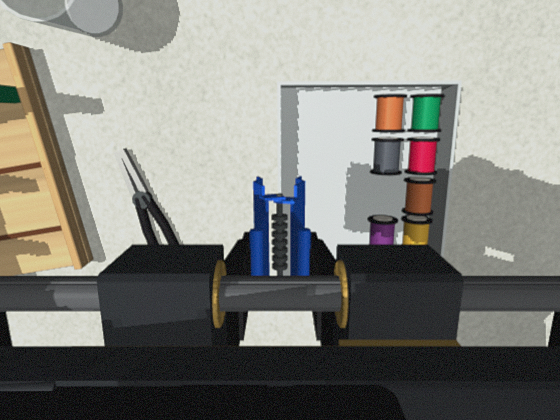

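View pics/s6.png

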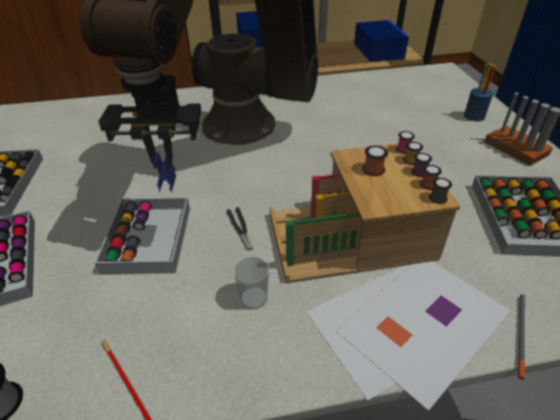

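```bash
python3 -m pendant '[0,0,0,-0.0553,1, 0,0,0,-0.0553,1, 0,0,0,-0.0553,1, 0,0,0,-0.0553,1, 0,0,0,-0.0553,1, 0,0,0,-0.0553,1, 0,0,0,-0.0553,1, 0,0,0,-0.0553,1, 0,0,0,-0.0553,1, 0,0,0,-0.0553,1]'; python3 - <<'E'
from h import *
go([659,-20,232],1.553)
E
```

```text
t: 17.05
eef_pos: [528.0, -200.6, 227.9]
tcp_rot: [-3.14, -0.001, 1.56]
ft_force: [-0.3, 0.5, -1.2]
opening: 0.261
t 17.05 pos [ 528.  -200.6  227.9] rot [-3.1399e+00 -9.0000e-04  1.5601e+00] shift mm [182.  129.1  -4.2] frac [ 0.455   0.3227 -0.0104]
turn frac 0.0022 deg 0.4
F [-0.3  0.5 -1.2] open 0.261 q [-0.48  0.39  1.69  0.    1.06 -0.47]
```

```bash
python3 -m pendant '[0.04,0.023,-0.003,0,1, 0.068,0.04,-0.004,0,1, 0.075,0.045,-0.003,0.002,1, 0.075,0.045,0,0,1, 0.075,0.045,0,0,1, 0.075,0.045,0,0,1, 0.075,0.045,0,0,1, 0.05,0.025,0,0,1, 0.02,0.01,0,0,1, 0,0,0,0,1]'; python3 - <<'E'
from h import *
go([659,110,230],1.553)
snap("wrist","w7"); lm("green_edge","wrist"); lm("clip_lip_a","wrist");lm("green_pull","wrist")
snap("scene","s7"); lm("green_edge","scene",1); snap("side","d7"); lm("green_edge","side",1)
E
```

```text
t: 18.3
eef_pos: [661.9, 17.8, 232.7]
tcp_rot: [-3.141, 0.0, 1.548]
ft_force: [-0.1, 0.0, -0.8]
opening: 0.26
t 18.3 pos [661.9  17.8 232.7] rot [-3.141   0.      1.5477] shift mm [92.1 -5.   2.7] frac [ 0.2303 -0.0125  0.0068]
turn frac -0.0017 deg -0.3
F [-0.1  0.  -0.8] open 0.26 q [-0.07  0.53  1.44 -0.    1.17 -0.05]
wrist green_edge [659.7 113.8 140.2] 0.75
wrist clip_lip_a [672.   19.4 188.1] 0.82
wrist clip_lip_a [654.6  19.3 189.4] 0.56
wrist green_pull [662.7  36.2 125.3] 0.62
scene green_edge [661.7 114.7 146.5] 0.94
side green_edge [656.1 112.4 142.9] 0.68
```

View pics/w7.png

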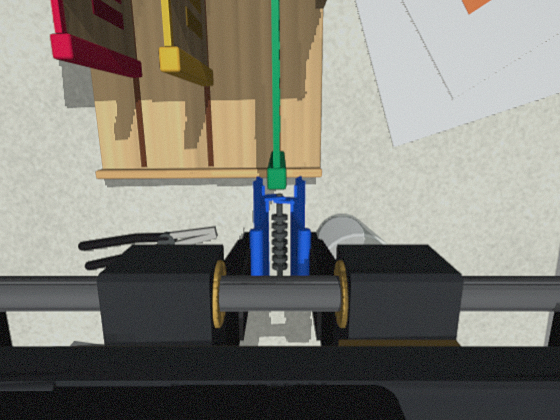

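View pics/s7.png

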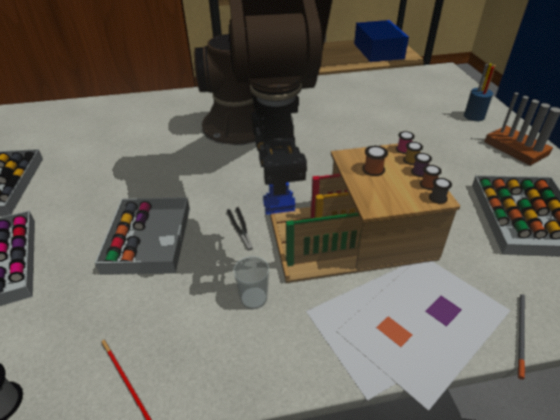

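```bash
python3 - <<'E'
from h import *
im=cv2.imread("pics/w7.png"); hsv=cv2.cvtColor(im,cv2.COLOR_BGR2HSV)
for r in (5,40,80,120,140,160,175,187):
    g=np.where((abs(hsv[r,255:310,0].astype(int)-75)<20)&(hsv[r,255:310,1]>120)&(hsv[r,255:310,2]>60))[0]+255
    if len(g): print(r,g.min(),g.max(),wray((g.min()-.5+0.5,r),141).round(1),wray((g.max()+1,r),141).round(1))
for r in (185,195,205,240,260):
    g=np.where((abs(hsv[r,230:330,0].astype(int)-112)<12)&(hsv[r,230:330,1]>120))[0]+230
    if len(g): print(r,g.min(),g.max(),(g.min()+g.max()+1)/2, wray(((g.min()+g.max()+1)/2,r),187).round(1))
a=im[120:290,200:360]; cv2.imwrite("pics/w7z.png",cv2.resize(a,None,fx=3.5,fy=3.5,interpolation=cv2.INTER_CUBIC))
E
```

```text
5 271 278 [658.8 150.7 141. ] [663.9 150.6 141. ]
40 272 279 [658.9 130.1 141. ] [664.  129.9 141. ]
80 272 279 [658.1 105.4 141. ] [663.4 105.3 141. ]
120 273 279 [658.   79.5 141. ] [662.8  79.4 141. ]
140 273 278 [657.7  66.1 141. ] [661.8  66.  141. ]
160 273 284 [657.3  52.3 141. ] [665.6  52.1 141. ]
175 268 285 [653.4  41.8 141. ] [666.1  41.5 141. ]
187 268 285 [653.2  33.2 141. ] [665.9  32.9 141. ]
185 253 304 279.0 [661.3  43.1 187. ]
195 254 304 279.5 [661.4  37.1 187. ]
205 254 304 279.5 [661.3  31.  187. ]
240 249 317 283.5 [663.2   9.2 187. ]
260 241 325 283.5 [662.9  -3.7 187. ]
```

View pics/w7z.png

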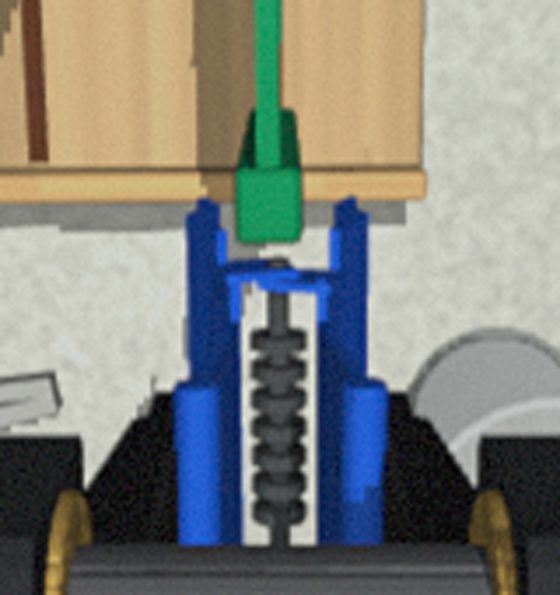

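```bash
python3 -m pendant '[0.02,0,0,-0.0015,1, 0.05,0,0,0,1, 0.05,0,0,0,1, 0.05,0,0,0,1, 0.04,0,0,0,1, 0.02,0,0,0,1, 0.008,0,0,0,1, 0,0,0,0,1, 0,0,0,0,1]'; python3 - <<'E'
from h import *
go([661.5,113,195],1.552)
snap("wrist","w8")
go([661.5,113,195],1.552)
E
```

```text
t: 19.82
eef_pos: [663.9, 112.3, 233.0]
tcp_rot: [3.142, 0.0, 1.552]
ft_force: [-0.7, 0.0, -0.7]
opening: 0.263
t 19.82 pos [663.9 112.3 233. ] rot [3.1416 0.     1.5522] shift mm [ 0.6 -2.4 38. ] frac [ 0.0015 -0.006   0.0951]
turn frac 0.0001 deg 0.01
F [-0.7  0.  -0.7] open 0.263 q [ 0.07  0.55  1.41 -0.    1.19  0.09]
t 19.88 pos [663.9 112.4 233. ] rot [ 3.1415 -0.      1.5522] shift mm [ 0.6 -2.4 38. ] frac [ 0.0014 -0.006   0.0951]
turn frac 0.0 deg 0.01
F [ 0.3 -0.6 -1.6] open 0.266 q [0.07 0.55 1.41 0.   1.19 0.09]
```

View pics/w8.png

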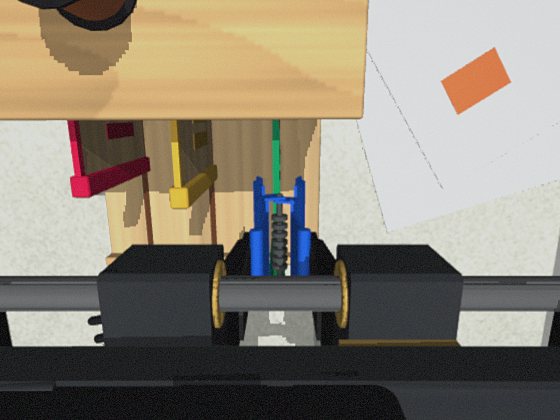

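```bash
python3 -m pendant '[0.002,-0.006,0,0,1, 0,0,0.03,0,1, 0,0,0.03,0,1, 0,0,0.02,0,1, 0,0,0,0,1, 0,0,0,0,1]'; python3 - <<'E'
from h import *
go([661.5,113,168],1.552)
im=snap("wrist","w9"); snap("side","d9"); snap("scene","s9")
hsv=cv2.cvtColor(im,cv2.COLOR_RGB2HSV)
for r in (105,115,125,140,150,160,170,180):
    g=np.where((abs(hsv[r,255:305,0].astype(int)-75)<20)&(hsv[r,255:305,1]>120)&(hsv[r,255:305,2]>50))[0]+255
    if len(g): print(r,g.min(),g.max(),wray(((g.min()+g.max()+1)/2,r),141).round(1))
for r in (185,195,205):
    g=np.where((abs(hsv[r,230:330,0].astype(int)-112)<12)&(hsv[r,230:330,1]>120))[0]+230
    if len(g): print(r,g.min(),g.max(),wray(((g.min()+g.max()+1)/2,r),155).round(1))
a=cv2.cvtColor(im,cv2.COLOR_RGB2BGR)[90:290,180:380]; cv2.imwrite("pics/w9z.png",cv2.resize(a,None,fx=2.9,fy=2.9,interpolation=cv2.INTER_CUBIC))
E
```

```text
t: 20.62
eef_pos: [661.6, 113.8, 201.3]
tcp_rot: [3.141, -0.0, 1.553]
ft_force: [0.3, 0.2, -1.2]
opening: 0.264
t 20.62 pos [661.6 113.8 201.3] rot [ 3.1412e+00 -1.0000e-04  1.5528e+00] shift mm [-0.8 -0.1 33.3] frac [-0.0019 -0.0003  0.0831]
turn frac 0.0003 deg 0.05
F [ 0.3  0.2 -1.2] open 0.264 q [0.07 0.57 1.45 0.   1.12 0.09]
125 276 281 [661.4 173.5 141. ]
140 276 282 [661.6 164.6 141. ]
150 275 282 [661.1 158.6 141. ]
160 276 282 [661.3 152.5 141. ]
170 275 282 [660.9 146.4 141. ]
180 276 282 [661.1 140.1 141. ]
185 253 304 [660.8 139.6 155. ]
195 253 304 [660.7 133.6 155. ]
205 254 304 [660.9 127.5 155. ]
```

View pics/w9z.png

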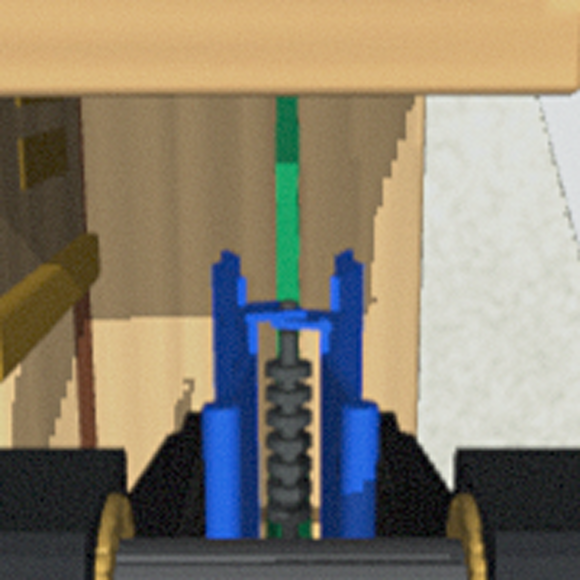

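View pics/s9.png

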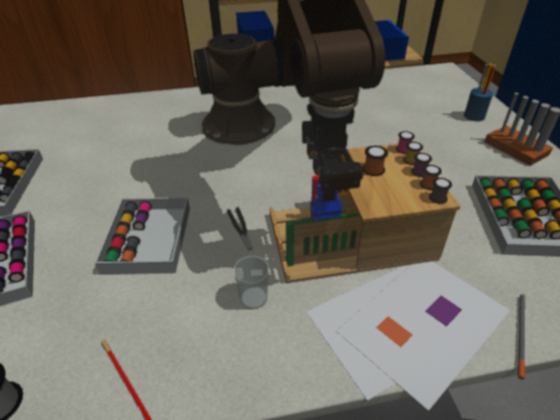

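Centred: the board is at column 279 and the clip's middle at about 279. Descending.

```bash
python3 -m pendant '[-0.001,0,0.02,0,1, 0,0,0.02,0,1, 0,0,0.02,0,1, 0,0,0.015,0,1, 0,0,0.008,0,1, 0,0,0,0,1, 0,0,0,0,1]'; python3 - <<'E'
from h import *
go([661.5,113,168],1.552)
im=snap("wrist","w10"); lm("clip_lip_a","wrist"); lm("green_edge","wrist"); snap("side","d10"); snap("scene","s10"); lm("clip_lip_a","scene"); lm("clip_grip","scene"); lm("green_edge","scene")
hsv=cv2.cvtColor(im,cv2.COLOR_RGB2HSV)
for r in (140,150,160,170,180):
    g=np.where((abs(hsv[r,255:305,0].astype(int)-75)<20)&(hsv[r,255:305,1]>120)&(hsv[r,255:305,2]>50))[0]+255
    if len(g): print(r,g.min(),g.max(),wray(((g.min()+g.max()+1)/2,r),141).round(1))
for r in (185,195,205):
    g=np.where((abs(hsv[r,230:330,0].astype(int)-112)<12)&(hsv[r,230:330,1]>120))[0]+230
    if len(g): print(r,g.min(),g.max())
a=cv2.cvtColor(im,cv2.COLOR_RGB2BGR)[90:290,180:380]; cv2.imwrite("pics/w10z.png",cv2.resize(a,None,fx=2.9,fy=2.9,interpolation=cv2.INTER_CUBIC))
a=cv2.imread("pics/s10.png")[150:290,250:400]; cv2.imwrite("pics/s10z.png",cv2.resize(cv2.convertScaleAbs(a,alpha=1.6),None,fx=4,fy=4,interpolation=cv2.INTER_CUBIC))
E
```

```text
t: 21.65
eef_pos: [661.6, 113.4, 168.1]
tcp_rot: [3.141, -0.0, 1.553]
ft_force: [0.1, 0.7, -0.9]
opening: 0.267
t 21.65 pos [661.6 113.4 168.1] rot [ 3.1410e+00 -1.0000e-04  1.5528e+00] shift mm [-0.4 -0.1  0.1] frac [-0.0009 -0.0002  0.0003]
turn frac 0.0003 deg 0.05
F [ 0.1  0.7 -0.9] open 0.267 q [0.07 0.6  1.49 0.   1.05 0.09]
wrist clip_lip_a [676.6 118.4 123.3] 0.97
wrist clip_lip_a [650.3 114.9 123.6] 0.67
scene clip_lip_a [647.6 113.1 122.1] 0.98
scene clip_lip_a [672.6 112.3 120.4] 0.79
scene clip_grip [671.4 115.9 180.7] 0.77
scene green_edge [658.  118.3 144.6] 0.97
140 275 283 [661.4 166.4 141. ]
150 275 283 [661.3 161.3 141. ]
160 275 282 [661.  156.1 141. ]
170 275 283 [661.1 150.8 141. ]
180 275 283 [661.  145.5 141. ]
185 253 304
195 254 304
205 254 304
```

View pics/w10z.png

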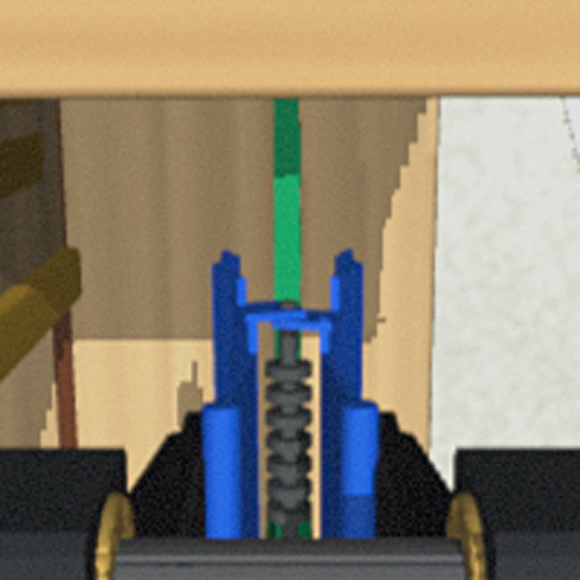

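View pics/s10z.png

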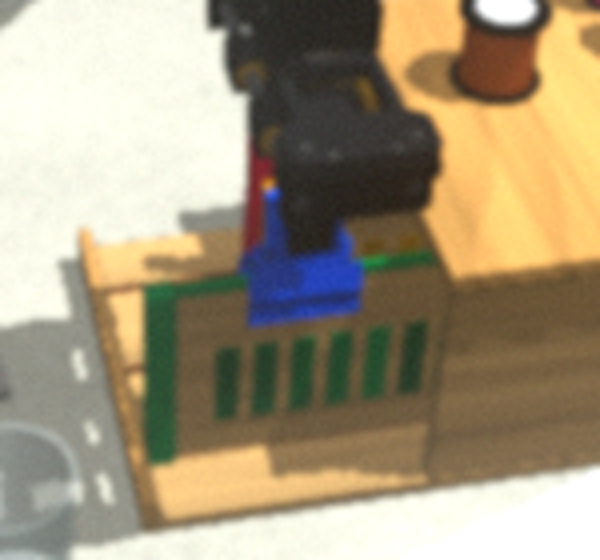

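View pics/d10.png

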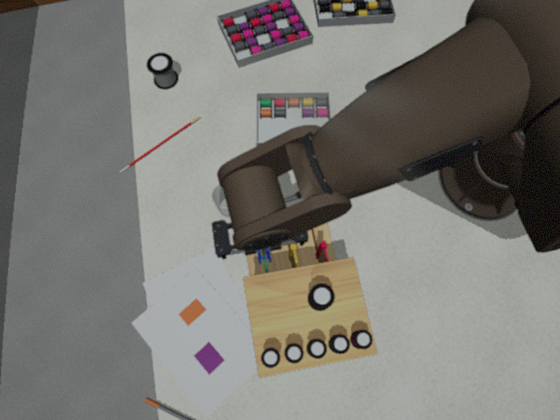

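The clip stands square over the board. The board passes midway between the lips (columns 253 and 304, board centre 279). The lips' middles are about 18 mm below the edge, and the wrist shows no contact force. Handing in.

```bash
python3 - <<'E'
from h import *
print(env.job_done()); s=env.state(); print(s["t"],s["eef_pos"],s["opening"],s["ft_force"])
E
```

```text
the job is handed in; nothing more can be done
None
the job is handed in; nothing more can be done
```

I pulled the green board out to its stop, took the clip off the tray rim, and handed the job in with the clip held wide open astride the board's top edge. It took about 22 s of the 48 s allowed.

**Board:** I pulled it about 80 mm by its batten until the force along the groove rose to about 25 N, which I took as contact with the front rail. The last scene picture still shows the batten against the rail, and the red and gold boards look unmoved.

**Clip:** The fingers are about 25 mm apart, against 26 mm expected at the clip's stop, so it should be fully open. I lifted it off the rim, turned it to match the board's line (about 1° off the y axis) and lowered it over the edge.

**Last checks:**
- **Position:** In the wrist picture the board is centred between the lips to within about a pixel. The lips' middles are about 18 mm below the top edge, and the clip is at y ≈ 113 mm, the edge's midpoint as I measured it from the batten.
- **Contact:** The wrist force was about 1 N, so neither jaw appears to touch the board.
- **Other objects:** The arm did not go near the reel, tumbler or pliers, and all three showed in place in the pictures on the way. In the last side picture the reel is in place, but the arm partly hides the tumbler and covers the pliers.

**What disagreed:** The scene network put the edge midpoint at y = 118 mm, while its other readings were 112 to 115 mm. The networks' lip positions were up to 5 mm off and 25 mm apart instead of 20 mm. I relied on the direct pixel measurements instead. I couldn't read the state again after handing in.

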